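# Set the vessel holder's jaw to the gauge mark with its thumbwheel

## Robot

A 6-joint arm with a two-finger parallel gripper is mounted at the origin on a cart in front of the work surface, level with it; the furniture and walls round the work are solid. World frame = base frame: x ahead of the robot, y to its left, z up, the work surface at z = 0. Lengths are in m, angles in degrees, forces in N, time in s.
With the tool pointing down it reaches from about 0.4 to 0.825 m from the base axis. Payload 7 kg.
Tool frame: the origin (TCP) lies on the centre line of the jaws, within the pads' length; the fingertips stand 22 mm ahead of it and the grasp point (between the pads) lies 3 mm ahead of it; z points along the fingers, y is the line along which they close (so a half turn about z gives the same grasp; the last joint's range is limited). The gripper opens to 88 mm and grips with 3 to 60 N. Pads are 19 mm wide; open, the fingers measure 130 mm over their backs; the gripper's body (78 mm by 193 mm) begins 47 mm behind the grasp point.
Start: joints at [16.507, 20.546, 0.682, 0, -70.136, -16.507], TCP at [0.675, -0, 0.249] pointing down, gripper open.
Joint ranges: [-176.03, 176.03], [-82.01, 121.73], [-58.28, 71.71], [-173.87, 95.51], [-174.79, -0.11], [-173.66, 173.66]. Speed limits (degrees/s): [136.94, 136.94, 172.46, 180, 180, 180].

## Interface

Orientations are given as [roll, pitch, yaw] about the fixed x, y, z axes, in that order (R = Rz(yaw) Ry(pitch) Rx(roll)).
In Python, from plant import get_state, cams, r gives the robot as it stands.
- The arm moves only by the tool apply_moves, never from a script. Its argument "targets" is a list of rows, each an object with "dp": the shift along the world's x, y, z in m, a list of three; "yaw": the turn about the world's z in degrees. In form: [{"dp": [x, y, z], "yaw": yaw}, ...]. A call has 1 to 20 rows; each row is the pose to reach, as a shift and turn from the pose commanded when the call began; what a row does not reach only later rows make up. A row lasts 1/12 s, in which the tool goes at most 41.7 mm and 7.16 degrees, less where a joint would pass 70% of its speed; a pose out of reach is approached as far as the arm can. A call with a gripper value outside its range is refused whole. "grip" is the gripper command: -1 is fully open, 1 is shut, values between are in proportion, set as the call begins (left out, the last holds). The fingers move at their own pace and stop on an object; "squeeze" is the grip in N (left out, the last holds). Time passes only in rows, so rows that repeat a pose let the fingers close. It gives the time, the measured TCP pose, the force, the opening and the grip force at its end, in the units of the state.
- get_state(): the state, without advancing time (a new reading comes with each control period).
- cams.capture(name): name is "scene" or "side" or "wrist"; returns a dict with "image" (400x640x3 uint8, red, green, blue), "range_z" (400x640 float32, m along the optical axis (not along the pixel's ray), 0 where there is no reading), "fx", "fy", "cx", "cy" (pixels), "k1" (the pictures are not rectified: a ray, as slopes to the right and down, at radius r is drawn at 1 + k1 r^2 times it, then the intrinsics apply), "R" (3x3) and "t" (3): a world point X has camera coordinates R X + t; the wrist camera has in their place "T_tool_cam" (4x4, takes a point from camera to tool coordinates, whose origin is the TCP and whose axes are the flange's). Camera axes: x right, y down, z forward; pixel columns grow to the right and rows downward; lengths in m; the calibration is good to about 2 mm. A picture is of the moment at which its call begins: read the wrist's pose just before it.
- r.close_job(): hands the job in; it is judged then, once.
The state is a dict: "time_s": time; "joints": joint angles; "qd": joint speeds; "joint_torque": joint torques, N m; "tcp_pos": TCP position; "eef_rot": TCP orientation; "contact_force": force on the tool from outside, world axes, zero at the start; "moment": the same for the moment, N m; "gripper_width": finger opening in m; "gripper_force": force on a finger pad.
Only numpy, scipy, OpenCV 4.12 (cv2) and the standard library are available. Lean on these libraries where they do the work, as an engineer would, in place of code of your own. Each camera call takes 0.05 s, during which the arm holds its last target. There are 200 camera calls.

## Task

Roll the black knurled wheel of the grey vessel holder under a fingertip, stroke by stroke, until the sliding jaw has closed so far that its yellow pointer stands level with the red gauge mark. Press lightly without squeezing the wheel, let the wheel alone move the jaw (do not touch the jaw), and leave the bottles and the cup standing where they are. Finish with the hand clear.

Things in the scene. Friction and masses are not known exactly. Their poses are not given: they have to be found in the camera images.
- holder: Vessel holder fixed to the table: dark base 140 (x) x 260 (y) x 8 mm (z), grey sprung deck above it, top 26 mm up. Origin at the centre of the base's underside on the table top; z up. Gauge rail (12 mm wide, top 38 mm up) along y at x = -64 mm, nearest the robot. Two aluminium jaws, tops 74 mm up, at x = -35 to +5 mm: the fixed one at y = -68 mm, the sliding one on the +y side. Wheel at x = +35 mm, y = 0.
- wheel: Black knurled wheel, fine axial ribs (four white), radius 41 mm over the ribs, 26 mm wide. Origin at its centre, 66 mm above the table. Turns about its own x axis, parallel to the holder's x (its y and z turn with it); 5 rad between stops. Stands between two blue cheeks 8 mm thick, tops 90 mm above the table, 22 mm to either side of the axis along y there, so only the crown is free.
- crown (a point): Top of the wheel, 107 mm above the table; does not turn with it. Rolling the crown to the holder's -y closes the jaw 0.3 mm per mm of rim travel (12 mm per rad); to +y opens it. Takes 0.8 N at the rim and stays where left. Driven by friction alone. The whole deck is sprung: gives way down at 3 N, then 1 mm per N, solid after 8 mm; pressing it 3 to 5 mm down (6 to 8 N) drives well.
- jaw: Sliding aluminium jaw 40 (x) x 16 (y) x 46 mm (z), driven by the wheel, with a black pad towards the gap and the yellow pointer towards the gauge rail. Its origin lies 14 mm above the table under its middle, at y = +48 mm of the holder when fully open; it slides up to 60 mm towards -y as it closes.
- pointer (a point): Tip of the yellow pointer on the sliding jaw, 3 mm wide, 44 mm above the table (sinks with the deck), at x = -57 mm in the holder's frame, just behind the gauge rail.
- mark_mid (a point): Middle of the red gauge mark, 5 mm wide along y, clamped immovably on the gauge rail; the point lies on its top, on the end nearest the pointer, 44 mm above the table. Its axes are parallel to the holder's. The jaw starts 18 to 52 mm too far open: pointer on the +y side of the mark.
- white_bottle: White reagent bottle, 58 mm across, 142 mm high, loose; origin at the centre of its underside.
- dropper: Brown dropper bottle with a red teat, 34 mm across, 102 mm high, loose; origin at the centre of its underside.
- cup: Clear specimen cup, 67 mm across, 68 mm high, loose; origin at the centre of its underside.
Not all that is in view belongs to the job. Of the things that look like the cup, the smallest one is meant.

How it is judged (in metres and radians):
On the way, in this order (a step that is already met when the one before it is completed fails the run):
1. a fingertip presses on the wheel while the pointer is still short of the mark (contact force between the fingers and wheel above 1 N and y of pointer in the frame of mark_mid above 0.006 m), for 0.1 s.
2. the pointer stands level with the red mark (y of pointer in the frame of mark_mid between -0.0025 and 0.0025 m), for 0.2 s.
At the end, for the whole second after the job is handed in: The pointer's tip is within 2.5 mm of the middle of the red mark along the holder's y, the jaw is at rest, and the two bottles and the cup stand upright within 15 mm of where they were (all of step 2 and linear speed of jaw below 0.003 m/s and angle between each of white_bottle, dropper, cup's own z axis and vertical below 0.2 rad and distance of each of white_bottle, dropper, cup from where it was at the start of the episode below 0.015 m); the robot touches nothing.
It fails at once if the jaw is pushed directly (contact force between any of the fingers, the arm and jaw above 1 N).
It fails at once if the wheel is squeezed or leaned on (over 35 N) (contact force between the fingers and wheel above 35 N).
It fails at once if the white bottle is knocked, lifted or carried (over 15 mm) (distance of white_bottle from where it was at the start of the episode above 0.015 m).
It fails at once if the dropper bottle is knocked, lifted or carried (over 15 mm) (distance of dropper from where it was at the start of the episode above 0.015 m).
It fails at once if the specimen cup is knocked, lifted or carried (over 15 mm) (distance of cup from where it was at the start of the episode above 0.015 m).
It also fails if it takes over 54 s, if anything falls off the work surface, if the arm or the gripper's body presses on something with over 40 N, if the wrist force passes 120 N, or if a joint passes its speed limit or range.

## Working session

There is one attempt and no reset: what is moved stays moved. The work goes in short steps, Python scripts to look and compute and a tool call to move; the robot and the scene stay as the last step left them, time stands still between calls to the robot, and variables do not carry over. Pictures are saved under pics/ and viewed, at most 10 in all, crops included, and the job is handed in when it is done.

Besides the shell and the picture viewer there is one more tool, called after ">>>" in YAML: its name, and indented under it one key for each argument. apply_moves: Moves the arm, as the interface text tells. Its arguments: {"type":"object","properties":{"targets":{"type":"array","items":{"type":"object","properties":{"dp":{"type":"array","items":{"type":"number"}},"yaw":{"type":"number"}}}},"grip":{"type":"number"},"squeeze":{"type":"number"}},"required":["targets"]}

```bash
mkdir -p pics; ls; cat > h.py <<'E'
import numpy as np, cv2
from plant import get_state, cams, r
def cap(n):
    s=get_state(); c=cams.capture(n); c['s']=s; return c
def save(c,p): cv2.imwrite(p,cv2.cvtColor(c['image'],cv2.COLOR_RGB2BGR))
def pose(c):
    if 'R' in c and 'T_tool_cam' not in c: return np.array(c['R']),np.array(c['t'])
    from scipy.spatial.transform import Rotation as Ro
    T=np.eye(4); T[:3,:3]=Ro.from_euler('xyz',c['s']['eef_rot'],degrees=True).as_matrix(); T[:3,3]=c['s']['tcp_pos']
    M=np.linalg.inv(T@np.array(c['T_tool_cam'])); return M[:3,:3],M[:3,3]
def und(c,uv):
    uv=np.atleast_2d(np.array(uv,float)); d=np.c_[(uv[:,0]-c['cx'])/c['fx'],(uv[:,1]-c['cy'])/c['fy']]; x=d.copy()
    for _ in range(20): x=d/(1+c['k1']*(x**2).sum(1,keepdims=True))
    return x
def onz(c,uv,z):
    R,t=pose(c); x=und(c,uv); D=np.c_[x,np.ones(len(x))]@R; o=-R.T@t
    return o+D*((z-o[2])/D[:,2])[:,None]
def rng(c,uv):
    R,t=pose(c); x=und(c,uv); u=np.round(np.atleast_2d(uv)).astype(int); Z=c['range_z'][u[:,1],u[:,0]]
    return (np.c_[x,np.ones(len(x))]*Z[:,None]-t)@R
def proj(c,X):
    R,t=pose(c); p=np.atleast_2d(X)@R.T+t; x=p[:,:2]/p[:,2:]; x=x*(1+c['k1']*(x**2).sum(1,keepdims=True))
    return np.c_[x[:,0]*c['fx']+c['cx'],x[:,1]*c['fy']+c['cy']]
E
python3 - <<'E'
from h import *
print(get_state())
for n in ('scene','side','wrist'):
    c=cap(n); save(c,f'pics/{n}0.png'); print(n,c['fx'],c['k1'])
    R,t=pose(c); print(-R.T@t, R[2])
E
```

```text
pics
{'time_s': 0.0, 'joints': array([ 1.65090494e+01,  2.05918026e+01,  6.35203067e-01, -2.09866464e-02,
       -7.01348656e+01, -1.65056614e+01]), 'qd': array([-0.00429166, -0.01935103,  0.00188218,  0.04932752, -0.06903896,
       -0.02109964]), 'joint_torque': array([-8.00930356e-04, -5.82726967e+01,  2.93058443e+01,  6.99745238e+00,
        6.93249181e-03, -2.06530804e-04]), 'tcp_pos': array([6.74562210e-01, 1.13021732e-05, 2.47626631e-01]), 'eef_rot': array([ 1.79906698e+02, -7.07297453e-03, -9.00037534e+01]), 'contact_force': array([-0.13664452, -0.44133289, -0.17697055]), 'moment': array([ 0.01548485, -0.00513571, -0.01071564]), 'gripper_force': 0.0, 'gripper_width': 0.08791904386578209}
scene 397.76253592531987 -0.09664013696871838
[0.04440444 0.93068662 0.58270351] [ 0.59734008 -0.54968558 -0.58397825]
side 470.4501903305659 -0.0866456908856312
[ 0.20496865 -0.26848157  0.42909124] [ 0.39244794  0.83327125 -0.38941447]
wrist 292.9035131105404 -0.039894406805639285
[ 0.67473794 -0.0678093   0.3840145 ] [-0.00166606  0.25397027 -0.96721059]
```

View pics/scene0.png

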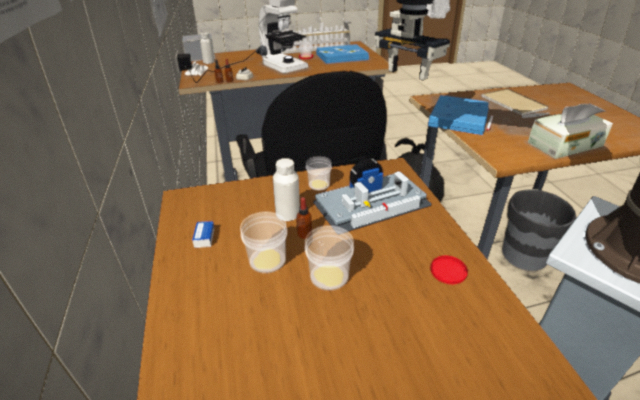

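View pics/wrist0.png

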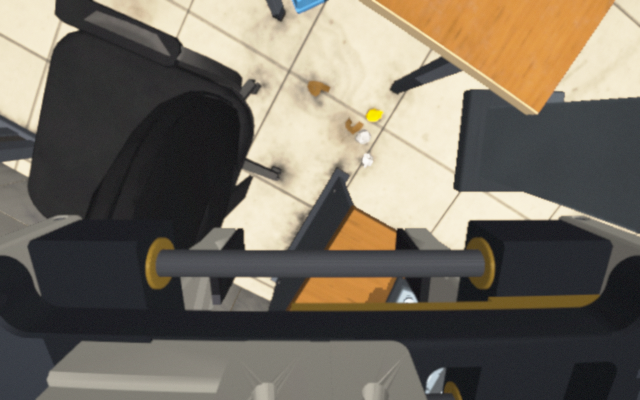

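View pics/side0.png

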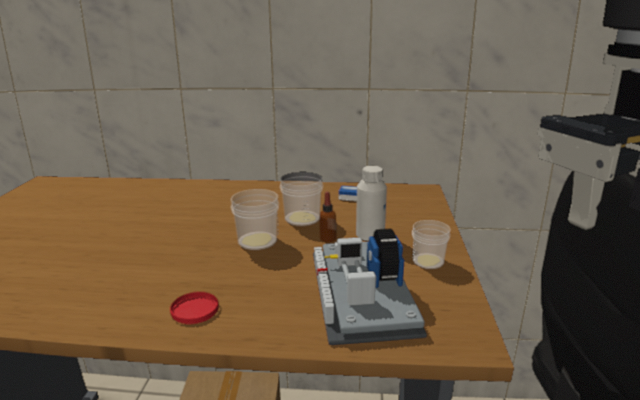

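The side view shows the holder around (365,290), with the wheel at (385,258), the yellow pointer at (333,257) and the red mark near (321,268). There are three cups, at side pixels (256,220), (302,198) and (430,244). The one at (430,244) looks smallest, so I'll check it in a crop.

```bash
python3 - <<'E'
from h import *
c=cap('side'); im=c['image']
cr=cv2.resize(im[155:350,285:485],(800,780),interpolation=cv2.INTER_CUBIC)
cr=cr[:600*1] if 0 else cv2.resize(im[200:345,290:483],(799,600),interpolation=cv2.INTER_CUBIC)
cv2.imwrite('pics/crop1.png',cv2.cvtColor(cr,cv2.COLOR_RGB2BGR))
hsv=cv2.cvtColor(im,cv2.COLOR_RGB2HSV).astype(int)
H,S,V=hsv[...,0],hsv[...,1],hsv[...,2]
for nm,m in dict(red=((H<6)|(H>174))&(S>150)&(V>90),yel=(abs(H-27)<5)&(S>150)&(V>120),blue=(abs(H-110)<12)&(S>120)&(V>50)).items():
    n,l,st,ce=cv2.connectedComponentsWithStats(m.astype(np.uint8))
    for i in range(1,n):
        if st[i,4]>5: print(nm,st[i],ce[i],rng(c,ce[i]).round(3))
for nm,u in dict(cupA=(256,245),cupB=(302,222),cupC=(430,265)).items(): print(nm,onz(c,u,0.0).round(3))
for u in [(333,339),(422,331),(323,250),(350,290),(385,235),(375,280)]: print(u,rng(c,u).round(3))
E
```

```text
red [325 193   3  11  19] [326.26315789 198.36842105] [[0.567 0.49  0.089]]
red [318 268   9   3  18] [322.05555556 269.38888889] [[0.478 0.321 0.044]]
red [ 170  292   48   32 1165] [193.84206009 307.57253219] [[0.279 0.364 0.004]]
yel [325 255  13   3  33] [331.42424242 256.18181818] [[0.509 0.349 0.047]]
blue [340 188  16   7  76] [347.56578947 191.55263158] [[0.701 0.653 0.023]]
blue [368 237  12  50 349] [373.89684814 258.2234957 ] [[0.542 0.269 0.075]]
blue [396 240   8  46 183] [399.80327869 264.46448087] [[0.575 0.247 0.067]]
cupA [[0.433 0.529 0.   ]]
cupB [[0.556 0.588 0.   ]]
cupC [[0.692 0.316 0.   ]]
(333, 339) [[0.438 0.199 0.009]]
(422, 331) [[0.557 0.158 0.01 ]]
(323, 250) [[0.524 0.413 0.024]]
(350, 290) [[0.483 0.235 0.054]]
(385, 235) [[0.564 0.276 0.107]]
(375, 280) [[0.519 0.227 0.066]]
```

View pics/crop1.png

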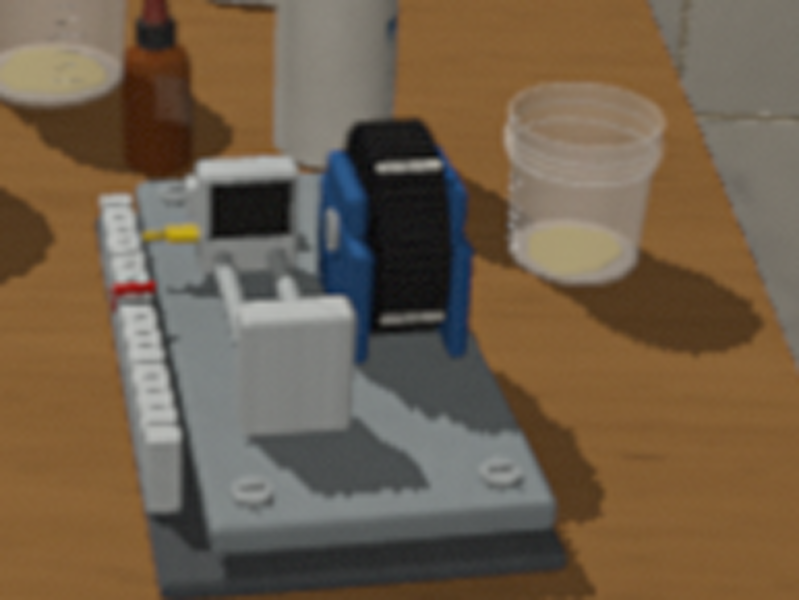

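The crop confirms it: the cup at side (430,244) is clearly smaller than the two at (256,220) and (302,198), so it is the one that must stay put. Next I'll measure the holder frame.

```bash
cat > m.py <<'E'
from h import *
def meas(c,yaw):
    im=c['image']; hsv=cv2.cvtColor(im,cv2.COLOR_RGB2HSV).astype(int); H,S,V=hsv[...,0],hsv[...,1],hsv[...,2]
    ex=np.array([np.cos(yaw),np.sin(yaw),0]); ey=np.array([-ex[1],ex[0],0])
    out={}
    for nm,m in dict(red=((H<8)|(H>172))&(S>120)&(V>80),yel=(abs(H-27)<6)&(S>120)&(V>100)).items():
        n,l,st,ce=cv2.connectedComponentsWithStats(m.astype(np.uint8))
        for i in range(1,n):
            if st[i,4]>5 and 255<ce[i][1]+5<290 and 300<ce[i][0]<350 :
                v,u=np.where(l==i); w=S[v,u].astype(float)
                P=onz(c,np.c_[u,v],0.044); print(nm,st[i],'xs',(P@ex).min().round(4),(P@ex).max().round(4),'y mean',(P@ey).mean().round(4),'range',(P@ey).min().round(4),(P@ey).max().round(4))
                sel=u<u.min()+5 if nm=='yel' else u>u.max()-5
                out[nm]=(P[sel]@ey).mean(); print('  near-end',out[nm].round(4),P[sel].mean(0).round(4))
    if len(out)==2: print('ptr-mark',round(out['yel']-out['red'],4))
    return out
E
python3 - <<'E'
from m import *
c=cap('side')
f=lambda p:(290+p[0]/4.14,200+p[1]/4.138)
g=lambda p,z:onz(c,f(p),z)[0]
s1,s2,s3=g((252,488),.028),g((500,470),.028),g((176,193),.028)
b1,b2=g((160,592),.0),g((562,565),.0)
d1,d2=g((218,528),.026),g((553,503),.026)
ang=lambda v:np.degrees(np.arctan2(v[1],v[0]))
print('screws',s1,s2,s3,np.linalg.norm(s2-s1),ang(s2-s1),np.linalg.norm(s3-s1),ang(s3-s1)-90)
print('base',b1,b2,np.linalg.norm(b2-b1),ang(b2-b1)); print('deck',d1,d2,np.linalg.norm(d2-d1),ang(d2-d1))
# wheel: points from range between z .1 and .11
R,t=pose(c); v,u=np.mgrid[225:300,360:410]; P=rng(c,np.c_[u.ravel(),v.ravel()])
k=P[:,2]>.096; Q=P[k]; k2=(np.linalg.norm(Q[:,:2]-[.56,.28],axis=1)<.06); Q=Q[k2]; print('wheel top',len(Q),Q.mean(0),Q.max(0),Q.min(0))
yaw=np.radians(ang(b2-b1)); meas(c,yaw)
E
```

```text
screws [0.46982202 0.20745462 0.028     ] [0.55115163 0.17864936 0.028     ] [0.54135475 0.41015477 0.028     ] 0.0862800632508325 -19.503093389759403 0.21495181403869476 -19.43789758583364
base [4.33024208e-01 2.03169478e-01 5.55111512e-17] [5.62781746e-01 1.54874985e-01 5.55111512e-17] 0.13845351780349824 -20.41477700467791
deck [0.45064576 0.19546151 0.026     ] [0.55810327 0.15734507 0.026     ] 0.11401745342227454 -19.53019159753361
wheel top 346 [0.56503111 0.27331892 0.1035149 ] [0.58680498 0.30934955 0.10936749] [0.54947966 0.25333896 0.09620124]
red [317 268  11   4  25] xs 0.3284 0.3446 y mean 0.4681 range 0.4636 0.4724
  near-end 0.4681 [0.483  0.3197 0.044 ]
yel [325 254  13   5  40] xs 0.3449 0.3656 y mean 0.5092 range 0.5028 0.5164
  near-end 0.5091 [0.504  0.3556 0.044 ]
ptr-mark 0.0409
```

>>> apply_moves:
  targets:
    - {"dp": [-0.03, 0.09, 0], "yaw": 20}
    - {"dp": [-0.0955, 0.304, 0], "yaw": 70.4}
    - {"dp": [-0.0955, 0.304, 0], "yaw": 70.4}
    - {"dp": [-0.0955, 0.304, 0], "yaw": 70.4}
    - {"dp": [-0.0955, 0.304, 0], "yaw": 70.4}
    - {"dp": [-0.0955, 0.304, 0], "yaw": 70.4}
    - {"dp": [-0.0955, 0.304, 0], "yaw": 70.4}
    - {"dp": [-0.0955, 0.304, 0], "yaw": 70.4}
    - {"dp": [-0.0955, 0.304, 0], "yaw": 70.4}
    - {"dp": [-0.0955, 0.304, 0], "yaw": 70.4}
    - {"dp": [-0.0955, 0.304, 0], "yaw": 70.4}
    - {"dp": [-0.0955, 0.304, 0], "yaw": 70.4}
    - {"dp": [-0.0955, 0.304, -0.03], "yaw": 70.4}
    - {"dp": [-0.0955, 0.304, -0.06], "yaw": 70.4}
    - {"dp": [-0.0955, 0.304, -0.085], "yaw": 70.4}
    - {"dp": [-0.0955, 0.304, -0.085], "yaw": 70.4}
    - {"dp": [-0.0955, 0.304, -0.085], "yaw": 70.4}
  grip: 1
  squeeze: 10

```text
time_s: 1.67
tcp_pos: [0.5793, 0.3029, 0.1628]
eef_rot: [179.8, 0.1, -19.8]
contact_force: [0.5, -0.5, 1.0]
gripper_width: 0.0002
gripper_force: 0.0
```

```bash
python3 - <<'E'
from m import *
s=get_state(); print(s['time_s'],s['tcp_pos'],s['eef_rot'],s['contact_force'],s['gripper_width'])
c=cap('side'); w=cap('wrist'); meas(c,np.radians(-19.8))
a=cv2.resize(c['image'][150:350,260:500],(480,400)); b=np.hstack([a[:, :],cv2.resize(w['image'],(320,200)).repeat(1,0) if 0 else cv2.copyMakeBorder(cv2.resize(w['image'],(320,200)),0,200,0,0,0)])
cv2.imwrite('pics/p2.png',cv2.cvtColor(b,cv2.COLOR_RGB2BGR))
E
```

```text
1.6667 [0.57934908 0.30294095 0.16280705] [ 1.79842823e+02  5.63095141e-02 -1.97779041e+01] [ 0.50573317 -0.52034438  1.02454676] 0.0001693892392054959
red [317 268  11   4  25] xs 0.3334 0.3496 y mean 0.4645 range 0.46 0.4688
  near-end 0.4644 [0.483  0.3197 0.044 ]
yel [325 254  13   5  40] xs 0.3503 0.3711 y mean 0.5054 range 0.4989 0.5124
  near-end 0.5053 [0.504  0.3556 0.044 ]
ptr-mark 0.0409
```

View pics/p2.png

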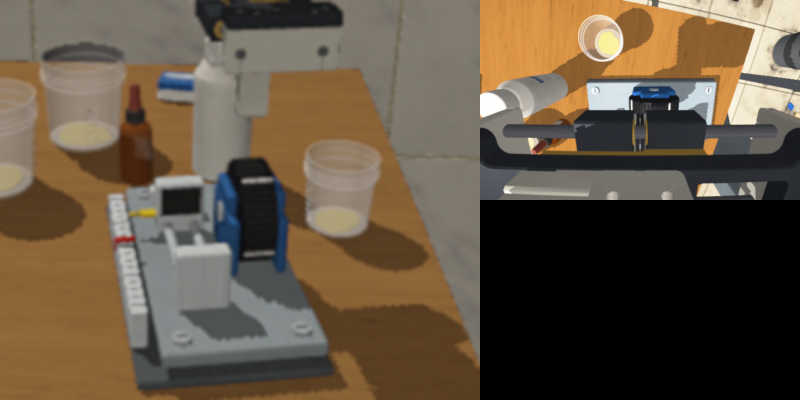

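The finger hangs above the wheel, with its tip at about crop (255,112) and the wheel crown at (252,162). Nothing is nearby at that height, so I'll press gently.

>>> apply_moves:
  targets:
    - {"dp": [0, 0, -0.015], "yaw": 0}
    - {"dp": [0, 0, -0.029], "yaw": 0}
    - {"dp": [0, 0, -0.032], "yaw": 0}
    - {"dp": [0, 0, -0.035], "yaw": 0}
    - {"dp": [0, 0, -0.036], "yaw": 0}
    - {"dp": [0, 0, -0.036], "yaw": 0}
    - {"dp": [0, 0, -0.036], "yaw": 0}

```text
time_s: 2.35
tcp_pos: [0.58, 0.3043, 0.1287]
eef_rot: [-179.9, -0.1, -19.6]
contact_force: [0.4, 0.2, -0.5]
gripper_width: 0.0005
gripper_force: 0.0
```

>>> apply_moves:
  targets:
    - {"dp": [0, 0, -0.002], "yaw": 0}
    - {"dp": [0, 0, -0.004], "yaw": 0}
    - {"dp": [0, 0, -0.004], "yaw": 0}
    - {"dp": [0, 0, -0.004], "yaw": 0}

```text
time_s: 2.68
tcp_pos: [0.5801, 0.3045, 0.1243]
eef_rot: [-179.9, -0.1, -19.6]
contact_force: [0.0, 0.9, 5.5]
gripper_width: 0.0006
gripper_force: 2.5
```

>>> apply_moves:
  targets:
    - {"dp": [0, 0, -0.001], "yaw": 0}
    - {"dp": [-0.001, -0.0028, -0.001], "yaw": 0}
    - {"dp": [-0.002, -0.0057, -0.001], "yaw": 0}
    - {"dp": [-0.003, -0.0085, -0.001], "yaw": 0}
    - {"dp": [-0.004, -0.0113, -0.001], "yaw": 0}
    - {"dp": [-0.005, -0.0141, -0.001], "yaw": 0}
    - {"dp": [-0.006, -0.017, -0.001], "yaw": 0}
    - {"dp": [-0.007, -0.0198, -0.001], "yaw": 0}
    - {"dp": [-0.008, -0.0226, -0.001], "yaw": 0}
    - {"dp": [-0.009, -0.0254, -0.001], "yaw": 0}
    - {"dp": [-0.01, -0.0283, -0.001], "yaw": 0}
    - {"dp": [-0.01, -0.0283, -0.001], "yaw": 0}

```text
time_s: 3.68
tcp_pos: [0.57, 0.2757, 0.1237]
eef_rot: [-179.9, -0.1, -19.6]
contact_force: [-1.6, -0.6, 7.3]
gripper_width: 0.0006
gripper_force: 3.6
```

```bash
python3 - <<'E'
from m import *
print(get_state()['contact_force'])
c=cap('side'); meas(c,np.radians(-19.8))
a=cv2.resize(c['image'][150:350,260:500],(720,600)); cv2.imwrite('pics/p3.png',cv2.cvtColor(a,cv2.COLOR_RGB2BGR))
E
```

```text
[-1.57515068 -0.58439832  7.28980886]
red [317 268  10   4  24] xs 0.3334 0.3483 y mean 0.4645 range 0.46 0.4688
  near-end 0.4647 [0.4819 0.3204 0.044 ]
yel [325 259  14   5  42] xs 0.3489 0.3702 y mean 0.489 range 0.4824 0.4956
  near-end 0.4887 [0.4971 0.3404 0.044 ]
ptr-mark 0.024
```

View pics/p3.png

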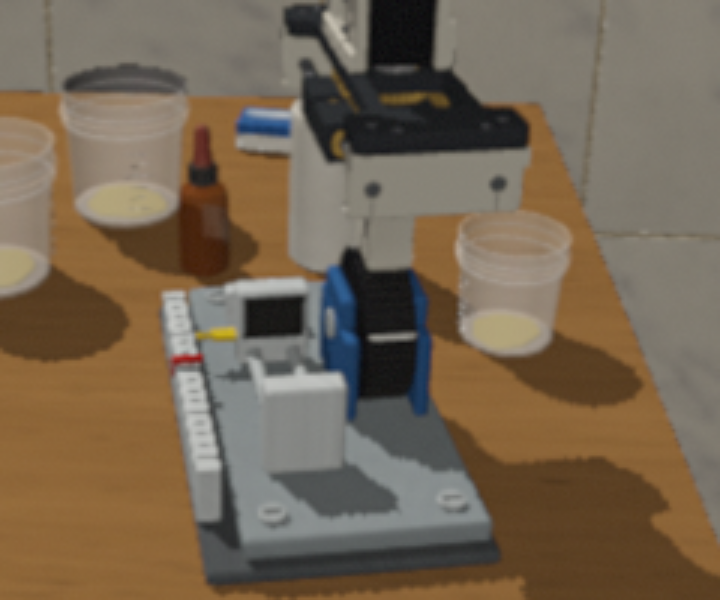

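The wheel has rolled and the pointer has moved about 9 mm, with the rest of the apparent shift coming from the deck sinking. I'll do the next stroke and lift at the end so I can measure.

>>> apply_moves:
  targets:
    - {"dp": [0, 0, 0.018], "yaw": 0}
    - {"dp": [0.005, 0.0141, 0.018], "yaw": 0}
    - {"dp": [0.01, 0.0283, 0.018], "yaw": 0}
    - {"dp": [0.01, 0.0283, 0.008], "yaw": 0}
    - {"dp": [0.01, 0.0283, 0.003], "yaw": 0}
    - {"dp": [0.01, 0.0283, 0], "yaw": 0}
    - {"dp": [0.01, 0.0283, 0], "yaw": 0}
    - {"dp": [0.009, 0.0254, 0], "yaw": 0}
    - {"dp": [0.008, 0.0226, 0], "yaw": 0}
    - {"dp": [0.007, 0.0198, 0], "yaw": 0}
    - {"dp": [0.006, 0.017, 0], "yaw": 0}
    - {"dp": [0.005, 0.0141, 0], "yaw": 0}
    - {"dp": [0.004, 0.0113, 0], "yaw": 0}
    - {"dp": [0.003, 0.0085, 0], "yaw": 0}
    - {"dp": [0.002, 0.0057, 0], "yaw": 0}
    - {"dp": [0.001, 0.0028, 0], "yaw": 0}
    - {"dp": [0, 0, 0], "yaw": 0}
    - {"dp": [0, 0, 0], "yaw": 0}
    - {"dp": [0, 0, 0.018], "yaw": 0}
    - {"dp": [0, 0, 0.018], "yaw": 0}

```text
time_s: 5.4
tcp_pos: [0.57, 0.2754, 0.1427]
eef_rot: [-179.9, -0.1, -19.6]
contact_force: [0.6, 0.2, 0.6]
gripper_width: 0.0006
gripper_force: 0.0
```

```bash
python3 - <<'E'
from m import *
print(get_state()['contact_force'])
c=cap('side'); meas(c,np.radians(-19.8))
E
```

```text
[0.62778861 0.15903734 0.58742544]
red [317 268  11   4  25] xs 0.3334 0.3496 y mean 0.4645 range 0.46 0.4688
  near-end 0.4644 [0.483  0.3197 0.044 ]
yel [326 260  13   4  42] xs 0.3499 0.3706 y mean 0.4867 range 0.4817 0.4926
  near-end 0.4855 [0.4972 0.337  0.044 ]
ptr-mark 0.0211
```

>>> apply_moves:
  targets:
    - {"dp": [0.005, 0.0141, 0], "yaw": 0}
    - {"dp": [0.01, 0.0283, 0], "yaw": 0}
    - {"dp": [0.01, 0.0283, -0.01], "yaw": 0}
    - {"dp": [0.01, 0.0283, -0.015], "yaw": 0}
    - {"dp": [0.01, 0.0283, -0.018], "yaw": 0}
    - {"dp": [0.01, 0.0283, -0.018], "yaw": 0}
    - {"dp": [0.009, 0.0254, -0.018], "yaw": 0}
    - {"dp": [0.008, 0.0226, -0.018], "yaw": 0}
    - {"dp": [0.007, 0.0198, -0.018], "yaw": 0}
    - {"dp": [0.006, 0.017, -0.018], "yaw": 0}
    - {"dp": [0.005, 0.0141, -0.018], "yaw": 0}
    - {"dp": [0.004, 0.0113, -0.018], "yaw": 0}
    - {"dp": [0.003, 0.0085, -0.018], "yaw": 0}
    - {"dp": [0.002, 0.0057, -0.018], "yaw": 0}
    - {"dp": [0.001, 0.0028, -0.018], "yaw": 0}
    - {"dp": [0, 0, -0.018], "yaw": 0}
    - {"dp": [0, 0, -0.018], "yaw": 0}
    - {"dp": [0, 0, 0], "yaw": 0}
    - {"dp": [0, 0, 0], "yaw": 0}

```text
time_s: 7.03
tcp_pos: [0.5699, 0.2752, 0.1425]
eef_rot: [-179.9, -0.1, -19.6]
contact_force: [1.6, 0.1, 1.5]
gripper_width: 0.0006
gripper_force: 0.0
```

```bash
python3 - <<'E'
from m import *
print(get_state()['contact_force'])
c=cap('side'); meas(c,np.radians(-19.8))
E
```

```text
[1.59349175 0.10969016 1.51100237]
red [317 268  10   4  24] xs 0.3334 0.3483 y mean 0.4645 range 0.46 0.4688
  near-end 0.4647 [0.4819 0.3204 0.044 ]
yel [326 263  14   4  43] xs 0.3493 0.371 y mean 0.4771 range 0.4719 0.4826
  near-end 0.4767 [0.4935 0.3289 0.044 ]
ptr-mark 0.012
```

>>> apply_moves:
  targets:
    - {"dp": [0.005, 0.0141, 0], "yaw": 0}
    - {"dp": [0.01, 0.0283, 0], "yaw": 0}
    - {"dp": [0.01, 0.0283, -0.01], "yaw": 0}
    - {"dp": [0.01, 0.0283, -0.015], "yaw": 0}
    - {"dp": [0.01, 0.0283, -0.018], "yaw": 0}
    - {"dp": [0.01, 0.0283, -0.018], "yaw": 0}
    - {"dp": [0.009, 0.0254, -0.018], "yaw": 0}
    - {"dp": [0.008, 0.0226, -0.018], "yaw": 0}
    - {"dp": [0.007, 0.0198, -0.018], "yaw": 0}
    - {"dp": [0.006, 0.017, -0.018], "yaw": 0}
    - {"dp": [0.005, 0.0141, -0.018], "yaw": 0}
    - {"dp": [0.004, 0.0113, -0.018], "yaw": 0}
    - {"dp": [0.003, 0.0085, -0.018], "yaw": 0}
    - {"dp": [0.002, 0.0057, -0.018], "yaw": 0}
    - {"dp": [0.002, 0.0057, -0.018], "yaw": 0}
    - {"dp": [0.002, 0.0057, 0], "yaw": 0}
    - {"dp": [0.002, 0.0057, 0], "yaw": 0}

```text
time_s: 8.5
tcp_pos: [0.5719, 0.2809, 0.1425]
eef_rot: [-179.9, -0.1, -19.6]
contact_force: [1.2, 0.2, -0.3]
gripper_width: 0.0004
gripper_force: 0.0
```

```bash
python3 - <<'E'
from m import *
c=cap('side'); meas(c,np.radians(-19.8))
E
```

```text
red [317 268  10   4  23] xs 0.3334 0.3483 y mean 0.4643 range 0.46 0.4688
  near-end 0.4644 [0.4817 0.3201 0.044 ]
yel [327 265  14   5  47] xs 0.3502 0.3714 y mean 0.4691 range 0.4626 0.4758
  near-end 0.4691 [0.4916 0.3216 0.044 ]
ptr-mark 0.0047
```

Side-view rows are coarse, at about 3.5 mm per row, so I'll take a close top view with the wrist camera over the gauge.

>>> apply_moves:
  targets:
    - {"dp": [0, 0, 0.04], "yaw": 0}
    - {"dp": [-0.036, 0.016, 0.05], "yaw": 0}
    - {"dp": [-0.073, 0.032, 0.05], "yaw": 0}
    - {"dp": [-0.11, 0.048, 0.05], "yaw": 0}
    - {"dp": [-0.146, 0.064, 0.04], "yaw": 0}
    - {"dp": [-0.146, 0.064, 0.01], "yaw": 0}
    - {"dp": [-0.146, 0.064, -0.015], "yaw": 0}
    - {"dp": [-0.146, 0.064, -0.015], "yaw": 0}
    - {"dp": [-0.146, 0.064, -0.015], "yaw": 0}
    - {"dp": [-0.146, 0.064, -0.015], "yaw": 0}

```text
time_s: 9.38
tcp_pos: [0.4261, 0.3453, 0.1262]
eef_rot: [180.0, -0.0, -19.6]
contact_force: [0.4, -0.2, -0.3]
gripper_width: 0.0006
gripper_force: 0.0
```

```bash
cat > w.py <<'E'
from h import *
def wm(w,show=None):
    im=w['image']; hsv=cv2.cvtColor(im,cv2.COLOR_RGB2HSV).astype(int); H,S,V=hsv[...,0],hsv[...,1],hsv[...,2]
    for yd in (-19.8,):
        ex=np.array([np.cos(np.radians(yd)),np.sin(np.radians(yd)),0]); ey=np.array([-ex[1],ex[0],0])
        for nm,m in dict(red=((H<8)|(H>172))&(S>130)&(V>80),yel=(abs(H-27)<5)&(S>150)&(V>120)).items():
            n,l,st,ce=cv2.connectedComponentsWithStats(m.astype(np.uint8))
            for i in range(1,n):
                if st[i,4]>12:
                    v,u=np.where(l==i); P=onz(w,np.c_[u,v],.044)
                    print(nm,st[i],ce[i].round(1),P.mean(0).round(4),'x',(P@ex).min().round(4),(P@ex).max().round(4),'y',(P@ey).mean().round(4),(P@ey).min().round(4),(P@ey).max().round(4))
E
python3 - <<'E'
from w import *
w=cap('wrist'); wm(w); print(proj(w,[[.492,.322,.044]]))
save(w,'pics/w4.png')
E
```

```text
red [  0  84  38  20 626] [18.1 94.1] [0.5866 0.5254 0.044 ] x 0.3673 0.3816 y 0.693 0.6773 0.7091
red [322 124   8  23 122] [325.7 135.4] [0.4796 0.3219 0.044 ] x 0.3345 0.3503 y 0.4653 0.4629 0.4681
yel [320  92  13  33 303] [326.  104.6] [0.4999 0.3146 0.044 ] x 0.3503 0.3724 y 0.4653 0.461 0.4696
[[319.8937102  118.98119328]]
```

View pics/w4.png

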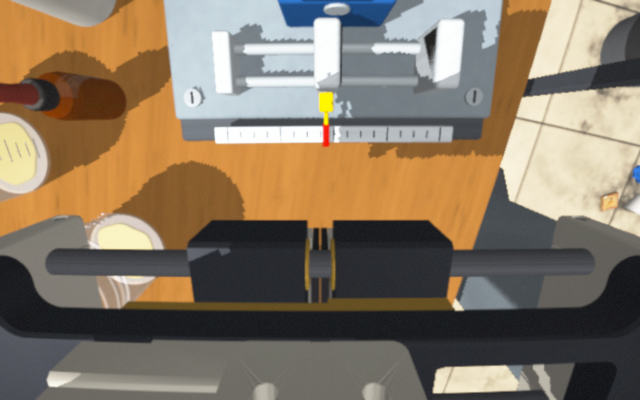

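The top view shows the yellow pointer tip at (326,120) lined up with the red mark at (325.7,135). I'll check it at subpixel level.

```bash
python3 - <<'E'
from w import *
w=cap('wrist'); im=w['image'].astype(float); R,G,B=im[...,0],im[...,1],im[...,2]
y=np.radians(-19.8); ey=np.array([-np.sin(y),np.cos(y),0])
for v in range(94,147,3):
    row=slice(310,342); u=np.arange(310,342)
    k=np.clip(np.minimum(R[v,row],255)-B[v,row]-60,0,None)
    if k.sum()>0:
        c=(k*u).sum()/k.sum(); print(v,round(c,2),round((onz(w,(c,v),.044)[0]@ey)*1000,2), 'G',G[v,int(round(c))], (k>30).sum())
s=cap('side'); 
for n,uv in dict(cup=(430,265)).items(): print(rng(s,uv))
E
```

```text
94 326.38 465.52 G 246.0 14
97 326.43 465.47 G 248.0 14
100 326.15 465.66 G 247.0 14
103 326.23 465.58 G 247.0 14
106 326.35 465.48 G 247.0 14
109 326.39 465.44 G 247.0 14
112 326.46 465.37 G 229.0 4
115 326.43 465.38 G 246.0 4
118 326.36 465.42 G 246.0 5
121 326.37 465.4 G 248.0 5
124 326.09 465.58 G 229.0 7
127 326.33 465.39 G 26.0 6
130 326.4 465.32 G 21.0 6
133 326.37 465.33 G 30.0 6
136 326.44 465.26 G 26.0 6
139 326.44 465.25 G 19.0 6
142 326.36 465.29 G 28.0 7
145 325.52 465.89 G 22.0 32
[[0.67992827 0.30226218 0.01020785]]
```

Pointer and mark agree to about 0.1 mm. The side-view offset came from also seeing the mark's front face. I'll raise the hand clear and hand in.

>>> apply_moves:
  targets:
    - {"dp": [0, 0, 0.03], "yaw": 0}
    - {"dp": [0, 0, 0.06], "yaw": 0}
    - {"dp": [0, 0, 0.08], "yaw": 0}
    - {"dp": [0, 0, 0.08], "yaw": 0}
    - {"dp": [0, 0, 0.08], "yaw": 0}
    - {"dp": [0, 0, 0.08], "yaw": 0}

```text
time_s: 10.03
tcp_pos: [0.4255, 0.345, 0.2057]
eef_rot: [-180.0, 0.0, -19.6]
contact_force: [-0.4, 0.2, 0.3]
gripper_width: 0.0005
gripper_force: 0.0
```

```bash
python3 - <<'E'
from w import *
w=cap('wrist'); wm(w)
print(r.close_job())
E
```

```text
red [ 86  94  33  14 355] [102.5 100. ] [0.5834 0.5177 0.044 ] x 0.3667 0.3795 y 0.6847 0.6687 0.7017
red [321 124   6  16  63] [323.6 131.4] [0.4793 0.3221 0.044 ] x 0.3344 0.3491 y 0.4654 0.4629 0.4679
red [319 280   3  20  50] [319.9 289.7] [0.3132 0.3854 0.044 ] x 0.1519 0.1768 y 0.4687 0.4674 0.4698
yel [320 100   9  23 154] [323.9 108.7] [0.4997 0.3145 0.044 ] x 0.351 0.3718 y 0.4652 0.4612 0.469
the job is handed in; nothing more can be done
None
```

The job is handed in: four light strokes (about 7 N when measured) rolled the wheel until the pointer stood about 0.1 mm from the middle of the red mark in the wrist view; the hand finished clear, the bottles and cup were never approached, and no verdict was returned.

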